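# Clear the baking stone and hold the contact probe on its test spot

### The arm

A 6-joint arm with a two-finger parallel gripper is mounted at the origin on a cart in front of the work surface, level with it; the furniture and walls round the work are solid. World frame = base frame: x ahead of the robot, y to its left, z up, the work surface at z = 0. Lengths are in m, angles in degrees, forces in N, time in s.
With the tool pointing down it reaches from about 0.375 to 0.9 m from the base axis. Payload 3.1 kg.
Tool frame: the origin (TCP) lies on the centre line of the jaws, within the pads' length; the fingertips stand 17 mm ahead of it and the grasp point (between the pads) lies 2 mm behind it; z points along the fingers, y is the line along which they close (so a half turn about z gives the same grasp; the last joint's range is limited). The gripper opens to 87 mm and grips with 3 to 60 N. Pads are 19 mm wide; open, the fingers measure 117 mm over their backs; the gripper's body (75 mm by 190 mm) begins 51 mm behind the grasp point.
Start: joints at [57.84, 30.224, 82.088, -0, 67.689, -10.227], TCP at [0.233, 0.58, 0.24] pointing down, gripper open.
Joint ranges: [-176.69, 176.69], [-43.24, 126.21], [12.49, 139.97], [-82, 262], [0, 151.66], [-163.58, 163.58]. Speed limits (degrees/s): [159.86, 159.86, 180, 180, 180, 180].

### API

Orientations are given as a 3x3 rotation matrix whose columns are the frame's x, y, z axes.
In Python, from rig import bot, imaging, finder gives the robot as it stands. The module is installed in compiled form; this text tells all that it offers.
- The arm moves only by the tool play_rows, never from a script. Its argument "motion" is a list that holds one entry, the list of rows, each a list of 6 numbers: the shift along the tool's x, y, z in a scale on which 1.0 is 0.5 m, then the turn, a rotation vector about the tool's x, y, z in parts of the range, where 1.0 means 60 degrees. In form: [[[dx, dy, dz, wx, wy, wz], ...]]. A call has 1 to 8 rows; each row is the pose to reach, as a shift and turn from the pose commanded when the call began, along the tool's axes at that moment; what a row does not reach only later rows make up. A row lasts 1/12 s, in which the tool goes at most 41.7 mm and 7.16 degrees, less where a joint would pass 70% of its speed; a pose out of reach is approached as far as the arm can. A call with a gripper value outside its range is refused whole. "fingers" is the finger opening in m, from 0 to 0.087, set as the call begins (left out, the last holds). The fingers move at their own pace and stop on an object; the grip force is fixed at half the most. Time passes only in rows, so rows that repeat a pose let the fingers close. It gives the time, the measured TCP pose, the force, the opening and the grip force at its end, in the units of the state.
- bot.read_state(): the state, without advancing time (a new reading comes with each control period).
- imaging.capture(name): name is "scene" or "top"; returns a dict with "frame" (480x640x3 uint8, red, green, blue), "camera_matrix" (3x3 intrinsics, pixels), "R" (3x3) and "t" (3): a world point X has camera coordinates R X + t. Camera axes: x right, y down, z forward; pixel columns grow to the right and rows downward; lengths in m; the calibration is good to about 2 mm. A picture is of the moment at which its call begins. There is no depth.
- bot.hand_in(): hands the job in; it is judged then, once.
Trained networks look in the newest picture that a camera, given by its name, has taken for a name from the list of things; names that differ only in an ending like _2 or _b are one class to them, and where a whole thing is asked for, a point or a joint stands for the part that bears it (a point fixed in the world has none). Each returns a list of dicts, best first, with "confidence" (0 to 1); they miss things now and then, are a little off and sometimes report something else, mostly with a low value. They report only what shows in the picture. A call takes as long as a camera call. They do not tell look-alikes from the thing itself.
- finder.recognise(camera, name): "at" ([x, y, z] in m, in world coordinates, good to about 4 mm: the middle of the surface that is visible of it).
- finder.outline_of(camera, name): "pixels" (480x640 bool, what is visible of it).
The state is a dict: "time_s": time; "joint_positions": joint angles; "qvel": joint speeds; "tau": joint torques, N m; "position": TCP position; "tcp_rot": TCP orientation; "force": force on the tool from outside, world axes, zero at the start; "moment": the same for the moment, N m; "opening": opening from 0.0 (shut) to 1.0 (fully open); "grasp_force": force on a finger pad.
Only numpy, scipy, OpenCV 4.12 (cv2) and the standard library are available. Lean on these libraries where they do the work, as an engineer would, in place of code of your own. Each camera call takes 0.05 s, during which the arm holds its last target. There are 200 camera calls.

### The job

Put both wood chips from the baking stone into the steel crumb bin and let go of them there; then take the red probe out of its stand and hold it upright with its brass tip inside the blue ring on the stone, pressed gently so that the sprung tip is pushed about half way in. Finish still holding it like that: do not let go of the probe. Leave the jars, grinder, shaker and bell where they are, and never push the probe hard onto the stone.

Things in the scene. Friction and masses are not known exactly. Their poses are not given: they have to be found in the camera images.
- stone: (All sizes in this list are in mm.) Round cream-coloured baking stone, 240 dia x 18 thick, fixed and rigid, lying level on the worktop. Origin at the centre of its underside, its level upper face is 18 above. It may lie at any yaw.
- mark (a point): Centre of the blue painted ring (30 inner, 36 outer diameter, flat paint) on the upper face of the stone, 35 from the stone's centre along its +x. At the start a wood chip lies over it.
- chip_a: Chip of firewood, dark brown with a lighter top and a charred end, 42 (own x) x 24 (own y) x 22 high, 30 g, rigid. Origin at the centre of its underside. Starts flat on the stone over the ring, any yaw. Grasp across the 24 mm width from above.
- chip_b: A second, identical chip, flat on the stone on the other side of the stone's centre, 70 to 125 from the first, any yaw.
- bin: Square steel crumb bin, open on top, 100 x 100 x 60 high outside, walls and floor 5 thick, fixed. Origin at the centre of its underside. To the robot's left or right of the stone (it and the stand swap places).
- stand: Grey round stand, fixed, 90 high, 76 dia at the foot and 52 dia at the top, with a 28 dia bore open upward; the probe hangs in it.
- probe: Red upright contact probe, 120 g, loose, hanging in the stand by its collar (must rise 80 to come clear). Origin on the axis under the collar, 90 above the worktop, +z up the handle. Collar 42 dia, z 0 to 6; round handle 28 dia, z 6 to 90: take its upper half from above, any yaw; below: plug 24 dia to -20, stem 14 dia to -50, sprung brass tip to -75. All mm.
- probe_tip (a joint): How far the sprung brass tip is pushed into the stem, in m: 0 fully out (as at the start), 0.012 at its stop. Spring 1.2 N at 0, 6.0 N at the stop (400 N/m); half way in, 0.006, is 3.6 N.
- foot (a point): Centre of the flat underside of the brass tip (12 dia), on the probe's axis, 75 below the probe's origin when the tip is fully out.
- plate_stack (a point): Centre of the top of the tall fixed stack of white plates to the right of the stone, 300 dia, 170 high. The bin or the stand stands close in front of it: keep the gripper and its fingers off it.
- jar_red: Bystander, loose: spice jar with a dark brown lid, 41 dia x 105 high. Origin at the centre of its underside.
- spice_jar_b: Bystander, loose: spice jar with a black lid, 41 dia x 105 high. Origin at the centre of its underside.
- grinder: Bystander, loose: pepper grinder, 44 dia x 124 high. Origin at the centre of its underside.
- cheese_shaker: Bystander, loose: small shaker with a domed metal top, 44 dia x 90 high. Origin at the centre of its underside.
- bell: Bystander, loose: counter bell, 75 dia x 60 high. Origin at the centre of its underside.
Not all that is in view belongs to the job. What is shaped like the chip_b but orange is not meant.

How it is judged (in metres and radians):
On the way, in this order (a step that is already met when the one before it is completed fails the run):
1. both wood chips lie in the bin, let go (x of chip_a in the frame of bin between -0.045 and 0.045 m and y of chip_a in the frame of bin between -0.045 and 0.045 m and z of each of chip_a, chip_b in the frame of bin below 0.055 m and height (world z) of each of chip_a, chip_b above 0 m and contact force between the fingers and chip_a below 0.1 N and x of chip_b in the frame of bin between -0.045 and 0.045 m and y of chip_b in the frame of bin between -0.045 and 0.045 m and contact force between the fingers and chip_b below 0.1 N), for 0.2 s.
2. the probe is held upright with its tip in the ring, the tip pushed partly in (horizontal distance between foot and mark below 0.011 m and angle between probe's own z axis and vertical below 0.14 rad and value of joint probe_tip between 0.003 and 0.01 m and contact force between probe and stone between 1.5 and 9 N and contact force between the fingers and probe above 1 N and contact force between probe and stand below 0.1 N and linear speed of probe below 0.02 m/s), for 0.5 s.
At the end, for the whole second after the job is handed in: Both chips are in the bin and the gripper holds the probe out of the stand and still, at most 8 degrees from upright, with the tip's centre within 11 mm of the ring's centre, touching the stone with 1.5 to 9 N and pushed in by 3 to 10 mm of its 12 mm (all of step 1 and all of step 2); the arm keeps its last pose, push and grip.
It fails at once if a bystander (jars, grinder, shaker, bell) is moved by more than 30 mm (distance of any of jar_red, spice_jar_b, grinder, cheese_shaker, bell from where it was at the start of the episode above 0.03 m).
It fails at once if the probe is pressed onto the stone with more than 20 N (contact force between probe and stone above 20 N).
It also fails if it takes over 72 s, if anything falls off the work surface, if the arm or the gripper's body presses on something with over 40 N, if the wrist force passes 120 N, or if a joint passes its speed limit or range.

## Working session

There is one attempt and no reset: what is moved stays moved. The work goes in short steps, Python scripts to look and compute and a tool call to move; the robot and the scene stay as the last step left them, time stands still between calls to the robot, and variables do not carry over. Pictures are saved under pics/ and viewed, at most 12 in all, crops included, and the job is handed in when it is done.

Besides the shell and the picture viewer there is one more tool, called as name(argument=value, ...), one argument or row to a line, values as JSON. play_rows: Moves the arm, as the interface text tells. Its arguments: {"type":"object","properties":{"motion":{"type":"array"},"fingers":{"type":"number"}},"required":["motion"]}

```bash
mkdir -p pics
cat > h.py <<'E'
import numpy as np, cv2
from rig import bot, imaging, finder
def ray(c,u,v,z):
    K,R,t=map(np.asarray,(c["camera_matrix"],c["R"],c["t"]))
    d=R.T@np.linalg.inv(K)@np.array([u,v,1.]); o=-R.T@t
    return o+d*(z-o[2])/d[2]
def proj(c,X):
    p=np.asarray(c["camera_matrix"])@(np.asarray(c["R"])@np.asarray(X)+np.asarray(c["t"])); return p[:2]/p[2]
E
python3 - <<'E'
from h import *
s=bot.read_state(); print(s)
for n in("top","scene"):
    c=imaging.capture(n); cv2.imwrite(f"pics/{n}0.png",c["frame"][...,::-1])
    print(n,-np.asarray(c["R"]).T@c["t"])
    for k in("stone","mark","chip_a","bin","stand","probe","plate_stack","jar_red","grinder","cheese_shaker","bell"):
        try:
            for r in finder.recognise(n,k): print(k,round(r["confidence"],2),np.round(r["at"],3),np.round(proj(c,r["at"])))
        except Exception as e: print(k,e)
E
```

```text
{'time_s': 0.0, 'joint_positions': array([ 5.78400844e+01,  3.02791982e+01,  8.21570999e+01, -1.41709494e-03,
        6.76873005e+01, -1.02275108e+01]), 'qvel': array([-0.10416412, -0.05731914,  0.11240163,  0.00194529,  0.06091573,
       -0.09409142]), 'tau': array([-1.61853964e-04, -4.40037632e+01, -1.76592493e+01,  6.32674713e-02,
        5.81607269e-02, -1.83167340e-04]), 'position': array([0.2330502 , 0.57917509, 0.23856513]), 'tcp_rot': array([[-9.27628467e-01,  3.73502547e-01, -1.12887320e-03],
       [ 3.73504079e-01,  9.27626716e-01, -1.83839122e-03],
       [ 3.60529130e-04, -2.12698278e-03, -9.99997673e-01]]), 'force': array([-0.47032737,  0.41770367, -0.8595546 ]), 'moment': array([ 0.00273444,  0.02308657, -0.03084904]), 'grasp_force': 0.0, 'opening': 1.0029795557559587}
top [0.32456656 0.15977385 1.5223671 ]
stone 0.61 [0.528 0.082 0.015] [319. 250.]
mark 0.96 [0.528 0.079 0.018] [320. 249.]
mark 0.44 [0.702 0.04  0.118] [340. 176.]
chip_a 0.61 [0.516 0.11  0.041] [309. 253.]
chip_a 0.58 [0.718 0.3   0.021] [238. 175.]
chip_a 0.56 [0.536 0.028 0.041] [341. 246.]
chip_a
[... 541 characters left out ...]
.512 0.074 0.018] [318. 284.]
chip_a 0.76 [0.51  0.094 0.034] [312. 273.]
chip_a 0.75 [0.296 0.19  0.015] [199. 286.]
chip_a 0.68 [0.712 0.296 0.01 ] [340. 223.]
chip_a 0.48 [0.545 0.017 0.036] [346. 286.]
bin 0.63 [0.464 0.329 0.035] [246. 231.]
stand 0.87 [ 0.383 -0.176  0.035] [328. 375.]
probe 0.9 [ 0.391 -0.166  0.137] [331. 319.]
plate_stack it knows: bell, bin, cheese_shaker, chip, foot, grinder, jar_red, mark, probe, probe_tip, spice_jar, stand, stone
jar_red 0.55 [0.729 0.177 0.061] [374. 222.]
jar_red 0.51 [0.706 0.033 0.119] [408. 228.]
grinder 0.84 [0.706 0.032 0.116] [408. 230.]
cheese_shaker 0.69 [0.464 0.328 0.04 ] [247. 230.]
cheese_shaker 0.65 [0.687 0.387 0.047] [314. 199.]
```

View pics/top0.png

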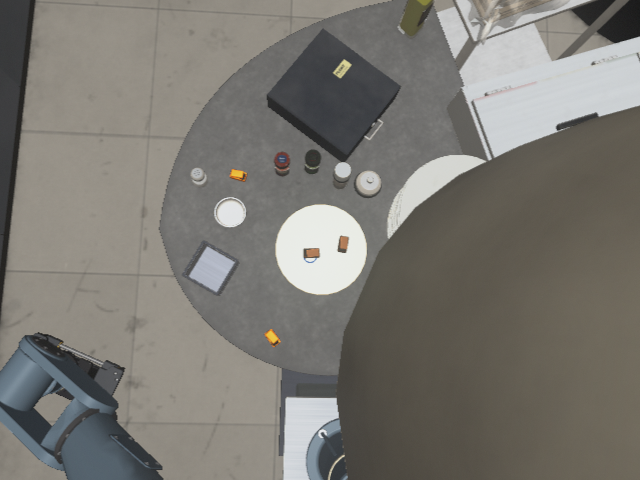

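View pics/scene0.png

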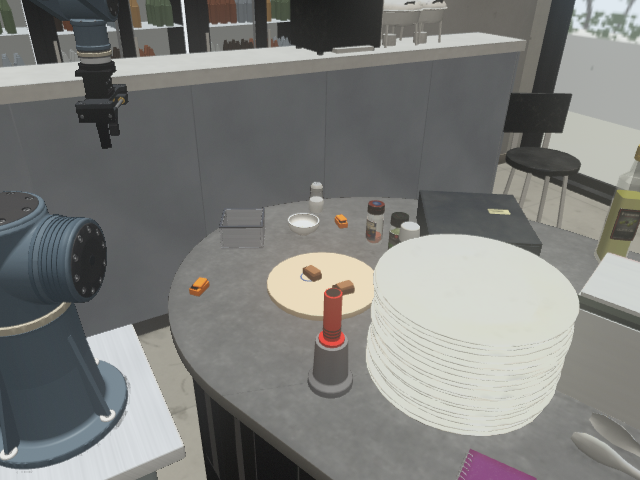

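The top view shows the chips at about (312,253) and (343,244), with blue ring paint showing beside the first at about (311,258). The bin is at (211,268), and the orange blocks are look-alikes. The probe and stand are hidden from the top camera; in the scene view the handle is at (332,319). Next I measure these precisely.

Run:
```python
from h import *
c=imaging.capture("top"); f=c["frame"]; hsv=cv2.cvtColor(f,cv2.COLOR_RGB2HSV)
m=np.zeros(f.shape[:2],bool); m[200:300,270:372]=1
H,S,V=[hsv[...,i].astype(int) for i in range(3)]
stone=m&(V>190)&(S<70)
cn=max(cv2.findContours(stone.astype(np.uint8),0,1)[0],key=cv2.contourArea)[:,0]
P=np.array([ray(c,u,v,.018)[:2] for u,v in cn+0.0])
A=np.c_[2*P,np.ones(len(P))]; s=np.linalg.lstsq(A,(P**2).sum(1),rcond=None)[0]
print("stone",s[:2],np.sqrt(s[2]+s[:2]@s[:2]))
chip=m&(S>90)&((H<20)|(H>170)) | (m&(V<90)&(np.hypot(*(np.indices(f.shape[:2])-np.array([250,320])[:,None,None]))<35))
n,l,st,ce=cv2.connectedComponentsWithStats(chip.astype(np.uint8))
for i in range(1,n):
    if st[i,4]<30: continue
    q=np.argwhere(l==i)[:,::-1]; W=np.array([ray(c,u,v,.04)[:2] for u,v in q])
    r=cv2.minAreaRect((W*1000).astype(np.float32)); e,vv=np.linalg.eigh(np.cov(W.T)); a=vv[:,1]
    print("chip",st[i,4],W.mean(0),r,"long axis deg",np.degrees(np.arctan2(a[1],a[0])))
blue=m&(H>95)&(H<130)&(S>60)
q=np.argwhere(blue)[:,::-1]; print("blue",len(q)); W=np.array([ray(c,u,v,.018)[:2] for u,v in q])
if len(W): print(W.mean(0), W.min(0),W.max(0))
o=max(finder.outline_of("top","bin"),key=lambda r:r["confidence"])["pixels"]
q=np.argwhere(o)[:,::-1]; r=cv2.minAreaRect(np.array([ray(c,u,v,.06)[:2]*1000 for u,v in q],np.float32)); print("bin",r)
c2=imaging.capture("scene"); f2=c2["frame"]
print("scene chips/mark")
h2=cv2.cvtColor(f2,cv2.COLOR_RGB2HSV).astype(int)
red=((h2[...,0]<6)|(h2[...,0]>174))&(h2[...,1]>150)&(h2[...,2]>80); red[:280]=0; red[:,:310]=0;red[:,355:]=0; red[350:]=0
for v in range(286,350,3):
    u=np.where(red[v])[0]; 
    if len(u): print(v,u.min(),u.max(),end=' | ')
# fit probe xy by comparing silhouette
from scipy.optimize import minimize
def sil(x,y):
    im=np.zeros((480,640),np.uint8); th=np.linspace(0,2*np.pi,40)
    for z0,z1,r in((.09,.096,.021),(.096,.18,.014)):
        p=np.array([proj(c2,[x+r*np.cos(t),y+r*np.sin(t),z])*16 for z in(z0,z1) for t in th]).astype(np.int32)
        cv2.fillConvexPoly(im,cv2.convexHull(p),255,cv2.LINE_AA,4)
    return im/255.
po=max(finder.outline_of("scene","probe"),key=lambda r:r["confidence"])["pixels"]
for nm,mm in(("red",red),("net",po)):
    best=minimize(lambda p:np.abs(sil(*p)-mm).sum(),[.39,-.166],method="Nelder-Mead",options=dict(initial_simplex=[[.39,-.166],[.4,-.166],[.39,-.156]],xatol=1e-4))
    print(nm,best.x,best.fun,mm.sum())
so=max(finder.outline_of("scene","stand"),key=lambda r:r["confidence"])["pixels"]; q=np.argwhere(so)
print("stand",q.min(0),q.max(0)); print("foot bottom proj",[proj(c2,[best.x[0]+.038*np.cos(t),best.x[1]+.038*np.sin(t),0]).round() for t in np.arange(0,6.28,.785)])
cv2.imwrite("pics/z.png",np.hstack([cv2.resize(f[220:280,180:360,::-1],None,fx=4,fy=4,interpolation=2)[:,:],]))
```

```text
stone [0.53044308 0.07777256] 0.1176419355738072
chip 102 [0.54346003 0.02242688] ((540.7962036132812, 22.26055908203125), (19.22594451904297, 39.74782943725586), 86.08233642578125) long axis deg 170.92210241723055
chip 103 [0.51679681 0.1028652 ] ((516.5464477539062, 104.340087890625), (18.109169006347656, 35.974483489990234), 1.9018540382385254) long axis deg 93.3499450531267
blue 15
[0.49825204 0.10623481] [0.49427691 0.0901405 ] [0.50540579 0.12131926]
bin ((466.9684753417969, 352.20806884765625), (109.91852569580078, 105.1789321899414), 62.00092315673828)
scene chips/mark
292 325 341 | 295 325 341 | 298 331 335 | 331 322 322 | 334 319 343 | 337 319 344 | 340 319 343 | 343 322 341 | 346 328 336 | red [ 0.40013443 -0.15521945] 1034.243137254902 252
net [ 0.39817999 -0.15803329] 152.68235294117648 1143
stand [335 307] [397 352]
foot bottom proj [array([349., 372.]), array([335., 365.]), array([318., 366.]), array([308., 376.]), array([310., 389.]), array([324., 397.]), array([342., 396.]), array([352., 385.])]
```

View pics/z.png

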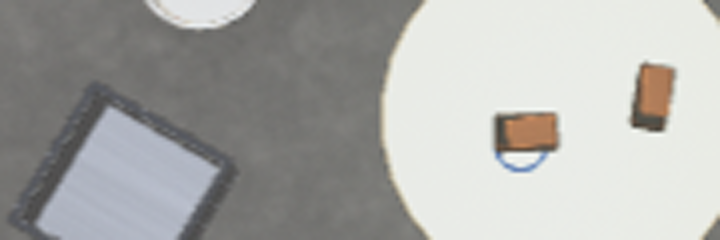

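Run:
```python
from h import *
from scipy.optimize import minimize
c=imaging.capture("top"); 
for k,u,v,z in(("a",311.6,253.1,.04),("b",343.4,244.3,.04),("mark",310.4,256.,.018),("plate edge",388,215,.17),("plate edge2",402,182,.17)): print(k,ray(c,u-.5,v-.5,z))
for k,(u,v) in dict(L=(180+15/4,220+216/4),T=(180+97/4,220+83/4),R=(180+237/4,220+170/4)).items(): print("bin",k,ray(c,u-.5,v-.5,.06)[:2])
c2=imaging.capture("scene"); f=c2["frame"]; h=cv2.cvtColor(f,cv2.COLOR_RGB2HSV).astype(int)
e=[(372,290),(385,265),(420,246),(470,237),(520,242),(555,258),(575,283)]
P=np.array([ray(c2,u,v,.17)[:2] for u,v in e]); A=np.c_[2*P,np.ones(len(P))]; s=np.linalg.lstsq(A,(P**2).sum(1),rcond=None)[0]
print("plates",s[:2],np.sqrt(s[2]+s[:2]@s[:2]))
print(f[310,320:346:4].tolist(),h[310,320:346:4].tolist())
red=(f[...,0].astype(int)>1.8*f[...,1])&(f[...,0]>60)&(f[...,2]<.6*f[...,0]); red[:287]=0;red[350:]=0;red[:,:312]=0;red[:,350:]=0
for v in range(287,350,4):
    u=np.where(red[v])[0]; print(v,u.min() if len(u) else 0,u.max() if len(u) else 0,end='|')
def sil(x,y,z0,z1,r0,r1):
    im=np.zeros((480,640),np.uint8); th=np.linspace(0,2*np.pi,60)
    p=np.array([proj(c2,[x+r*np.cos(t),y+r*np.sin(t),z])*16 for z,r in((z0,r0),(z1,r1)) for t in th]).astype(np.int32)
    cv2.fillConvexPoly(im,cv2.convexHull(p),255,cv2.LINE_AA,4); return im/255.
pr=lambda x,y:np.maximum(sil(x,y,.09,.096,.021,.021),sil(x,y,.096,.18,.014,.014))
so=max(finder.outline_of("scene","stand"),key=lambda r:r["confidence"])["pixels"]
for nm,g,mm in(("probe",pr,red),):
    b=minimize(lambda p:np.abs(g(*p)-mm).sum(),[.398,-.158],method="Nelder-Mead",options=dict(initial_simplex=[[.398,-.158],[.388,-.158],[.398,-.168]],xatol=1e-4)); print(nm,b.x,b.fun,mm.sum())
x=b.x; ov=f.copy(); cs,_=cv2.findContours((pr(*x)>.5).astype(np.uint8),0,1); cv2.drawContours(ov,cs,-1,(0,255,0),1)
cv2.imwrite("pics/p.png",cv2.resize(np.hstack([f[275:405,295:365],ov[275:405,295:365]])[...,::-1],None,fx=4.5,fy=4.5,interpolation=0))
```

```text
a [0.51627941 0.10411901 0.04      ]
b [0.54191282 0.0227334  0.04      ]
mark [0.51142272 0.10619268 0.018     ]
plate edge [ 0.59714414 -0.07056354  0.17      ]
plate edge2 [ 0.67946459 -0.10390022  0.17      ]
bin L [0.45084708 0.42026468]
bin T [0.53583404 0.37482082]
bin R [0.48391028 0.28522238]
plates [ 0.61919299 -0.25105897] 0.1643481361423176
[[233, 219, 190], [130, 73, 60], [140, 75, 63], [141, 74, 62], [143, 75, 64], [142, 77, 65], [233, 218, 190]] [[20, 47, 233], [6, 137, 130], [5, 140, 140], [5, 143, 141], [4, 141, 143], [5, 138, 142], [20, 47, 233]]
287 0 0|291 325 341|295 325 341|299 327 340|303 326 340|307 326 340|311 324 340|315 324 340|319 324 340|323 324 339|327 324 339|331 322 339|335 319 343|339 319 344|343 321 342|347 330 333|probe [ 0.39868146 -0.15704316] 456.9254901960784 835
```

View pics/p.png

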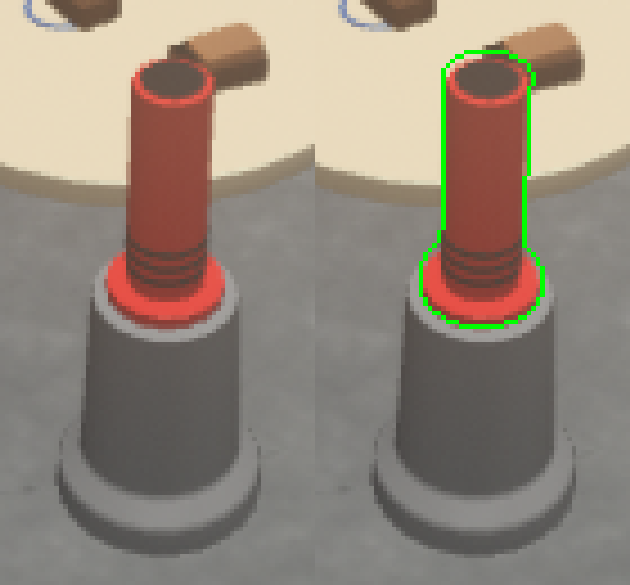

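The collar and foot of the overlay match; the handle's top rim is centred near (333,293). I'll refine the probe when close. Now moving.

```bash
cat > go.py <<'E'
import sys; from h import *
from scipy.spatial.transform import Rotation as Ro
def go(x,y,z,yaw):
    s=bot.read_state(); R=np.asarray(s["tcp_rot"]); p=np.asarray(s["position"])
    a=np.radians(yaw); Y=np.array([np.cos(a),np.sin(a),0]); Z=np.array([0,0,-1.]); T=np.c_[np.cross(Y,Z),Y,Z]
    d=R.T@(np.array([x,y,z])-p); w=Ro.from_matrix(R.T@T).as_rotvec(degrees=True)
    print("t",round(s["time_s"],2),"pos",p.round(4),"yaw",np.degrees(np.arctan2(R[1,1],R[0,1])).round(1),"F",np.round(s["force"],2),"op",round(s["opening"],3),"gf",round(s["grasp_force"],1))
    print("ROW",d.round(4).tolist()+w.round(1).tolist(),"rows",max(np.linalg.norm(d)/.0417,np.linalg.norm(w)/7.16).round(1))
if __name__=="__main__": go(*map(float,sys.argv[1:]))
E
python3 go.py .542 .0227 .2 81
python3 -c "
from h import *
c=imaging.capture('scene');print(ray(c,332.8,292.5,.18), proj(c,[.399,-.157,.18]))"
```

```text
t 1.5 pos [0.2334 0.5798 0.2395] yaw 68.1 F [ 0.37  0.27 -0.22] op 0.999 gf 0.0
ROW [-0.4943, -0.4015, 0.0395, -0.0, -0.0, -12.9] rows 15.3
[ 0.39654234 -0.15984432  0.18      ] [333.18091865 291.06719821]
```

Units first: shifts go in shares of 0.5 m and turns go in shares of 60 degrees. So -0.494 m is -0.988, -0.4015 m is -0.803, -13 degrees is -0.2167.

play_rows(
  motion=[
    [[-0.494,-0.4,0.08,0,0,-0.1083],[-0.494,-0.4,0.08,0,0,-0.1083],[-0.988,-0.803,0.08,0,0,-0.2167],[-0.988,-0.803,0.08,0,0,-0.2167],[-0.988,-0.803,0.08,0,0,-0.2167],[-0.988,-0.803,0.08,0,0,-0.2167],[-0.988,-0.803,0.08,0,0,-0.2167],[-0.988,-0.803,0.08,0,0,-0.2167]],
  ],
  fingers=0.055,
)

```text
time_s: 2.22
position: [0.3951, 0.2875, 0.216]
tcp_rot: [[-0.988, 0.155, 0.001], [0.155, 0.988, 0.0], [-0.001, 0.0, -1.0]]
force: [0.8, -0.1, -0.8]
opening: 0.64
grasp_force: 0.0
```

```bash
python3 go.py .542 .0227 .2 81
```

```text
t 2.22 pos [0.3951 0.2875 0.216 ] yaw 81.1 F [ 0.75 -0.08 -0.8 ] op 0.64 gf 0.0
ROW [-0.1862, -0.2389, 0.016, 0.0, 0.0, 0.1] rows 7.3
```

To row units: -0.239 m is -0.478, 0.016 m is 0.032.

play_rows(
  motion=[
    [[-0.372,-0.478,0.032,0,0,0],[-0.372,-0.478,0.032,0,0,0],[-0.372,-0.478,0.032,0,0,0],[-0.372,-0.478,0.032,0,0,0],[-0.372,-0.478,0.032,0,0,0],[-0.372,-0.478,0.032,0,0,0],[-0.372,-0.478,0.032,0,0,0],[-0.372,-0.478,0.032,0,0,0]],
  ],
)

```text
time_s: 2.88
position: [0.5451, 0.0187, 0.2001]
tcp_rot: [[-0.987, 0.16, 0.005], [0.16, 0.987, -0.003], [-0.005, -0.002, -1.0]]
force: [0.4, -0.4, -0.6]
opening: 0.634
grasp_force: 0.0
```

```bash
python3 go.py .542 .0227 .038 81
```

```text
t 2.88 pos [0.5451 0.0187 0.2001] yaw 80.8 F [ 0.4  -0.39 -0.62] op 0.634 gf 0.0
ROW [0.0045, 0.0037, 0.162, -0.1, 0.3, -0.2] rows 3.9
```

To row units: 0.14 m is 0.28, 0.13 m is 0.26.

play_rows(
  motion=[
    [[0,0,0.08,0,0,0],[0,0,0.16,0,0,0],[0,0,0.22,0,0,0],[0,0,0.26,0,0,0],[0,0,0.28,0,0,0],[0,0,0.28,0,0,0]],
  ],
)

```text
time_s: 3.38
position: [0.5395, 0.0247, 0.0578]
tcp_rot: [[-0.988, 0.155, -0.005], [0.155, 0.988, 0.001], [0.005, 0.0, -1.0]]
force: [-0.8, -0.1, -0.1]
opening: 0.636
grasp_force: 0.0
```

```bash
python3 go.py .542 .0227 .038 81
python3 - <<'E'
from h import *
c=imaging.capture("scene"); u,v=map(int,proj(c,[.542,.023,.05])); cv2.imwrite("pics/s1.png",cv2.resize(c["frame"][v-60:v+60,u-80:u+80,::-1],None,fx=4,fy=4))
E
```

```text
t 3.38 pos [0.5395 0.0247 0.0578] yaw 81.1 F [-0.76 -0.09 -0.08] op 0.636 gf 0.0
ROW [-0.0029, -0.0016, 0.0198, 0.0, -0.3, 0.1] rows 0.5
```

View pics/s1.png

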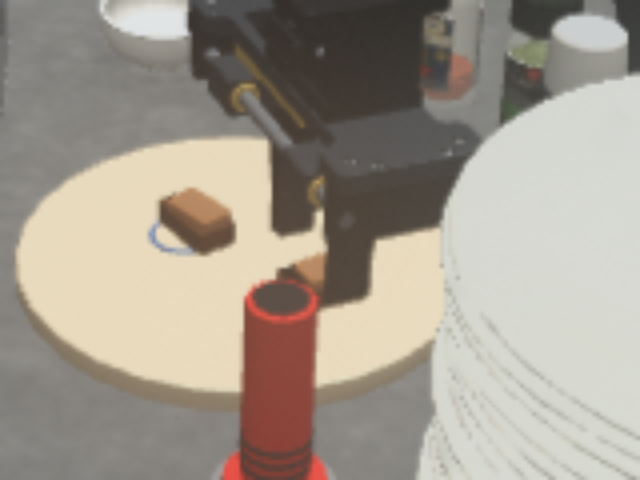

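The fingers straddle chip b around (310,270) in the crop, so I descend and close.

To row units: 0.021 m is 0.042, 0.02 m is 0.04.

play_rows(
  motion=[
    [[0,0,0.02,0,0,0],[0,0,0.04,0,0,0],[0,0,0.042,0,0,0],[0,0,0.042,0,0,0],[0,0,0.042,0,0,0]],
  ],
)

```text
time_s: 3.85
position: [0.5412, 0.0242, 0.0391]
tcp_rot: [[-0.988, 0.155, 0.001], [0.155, 0.988, -0.0], [-0.001, 0.0, -1.0]]
force: [0.2, -0.7, -0.3]
opening: 0.631
grasp_force: 0.0
```

play_rows(
  motion=[
    [[0,0,0,0,0,0],[0,0,0,0,0,0],[0,0,0,0,0,0],[0,0,0,0,0,0],[0,0,0,0,0,0],[0,0,0,0,0,0]],
  ],
  fingers=0.015,
)

```text
time_s: 4.35
position: [0.541, 0.0243, 0.0389]
tcp_rot: [[-0.988, 0.155, 0.0], [0.155, 0.988, 0.0], [-0.0, 0.0, -1.0]]
force: [0.1, -0.7, 1.0]
opening: 0.272
grasp_force: 29.7
```

```bash
python3 go.py .467 .353 .15 62; python3 go.py .542 .0227 .15 81
```

```text
t 4.35 pos [0.541  0.0243 0.0389] yaw 81.1 F [ 0.08 -0.71  1.01] op 0.272 gf 29.7
ROW [0.1242, 0.3133, -0.1111, 0.0, 0.0, 19.1] rows 8.5
t 4.35 pos [0.541  0.0243 0.0389] yaw 81.1 F [ 0.08 -0.71  1.01] op 0.272 gf 29.7
ROW [-0.0012, -0.0014, -0.1111, 0.0, 0.0, 0.1] rows 2.7
```

To row units: 0.218 m is 0.436, 0.18 m is 0.36, 19 degrees is 0.3167.

play_rows(
  motion=[
    [[0,0,-0.05,0,0,0],[0,0,-0.12,0,0,0],[0.02,0.05,-0.2,0,0,0.05],[0.052,0.13,-0.22,0,0,0.1167],[0.082,0.208,-0.22,0,0,0.1833],[0.112,0.284,-0.22,0,0,0.25],[0.142,0.36,-0.22,0,0,0.3167],[0.172,0.436,-0.22,0,0,0.3167]],
  ],
)

```text
time_s: 5.02
position: [0.4901, 0.2498, 0.1492]
tcp_rot: [[-0.882, 0.471, 0.0], [0.471, 0.882, 0.0], [-0.0, 0.0, -1.0]]
force: [0.5, -0.6, -1.2]
opening: 0.269
grasp_force: 29.7
```

```bash
python3 go.py .467 .353 .15 62
```

```text
t 5.02 pos [0.4901 0.2498 0.1492] yaw 61.9 F [ 0.55 -0.62 -1.22] op 0.269 gf 29.7
ROW [0.069, 0.0801, -0.0008, 0.0, 0.0, -0.1] rows 2.5
```

To row units: 0.085 m is 0.17, 0.069 m is 0.138.

play_rows(
  motion=[
    [[0.07,0.08,0,0,0,0],[0.12,0.14,0,0,0,0],[0.138,0.16,0,0,0,0],[0.138,0.16,0.06,0,0,0],[0.138,0.16,0.12,0,0,0],[0.138,0.16,0.16,0,0,0],[0.138,0.16,0.17,0,0,0],[0.138,0.16,0.17,0,0,0]],
  ],
)

```text
time_s: 5.68
position: [0.4661, 0.3505, 0.0621]
tcp_rot: [[-0.884, 0.468, -0.004], [0.468, 0.884, -0.002], [0.003, -0.004, -1.0]]
force: [-0.2, 0.7, -0.3]
opening: 0.27
grasp_force: 29.7
```

play_rows(
  motion=[
    [[0,0,0,0,0,0],[0,0,0,0,0,0],[0,0,0,0,0,0],[0,0,0,0,0,0],[0,0,0,0,0,0]],
  ],
  fingers=0.042,
)

```text
time_s: 6.1
position: [0.4681, 0.3513, 0.0649]
tcp_rot: [[-0.883, 0.469, 0.002], [0.469, 0.883, 0.001], [-0.001, 0.002, -1.0]]
force: [-0.7, -0.2, 1.2]
opening: 0.468
grasp_force: 0.0
```

To row units: -0.125 m is -0.25, -0.11 m is -0.22.

play_rows(
  motion=[
    [[0,0,-0.06,0,0,0],[0,0,-0.14,0,0,0],[0,0,-0.22,0,0,0],[0,0,-0.25,0,0,0],[0,0,-0.25,0,0,0],[0,0,-0.25,0,0,0]],
  ],
  fingers=0.05,
)

```text
time_s: 6.6
position: [0.4679, 0.3514, 0.1903]
tcp_rot: [[-0.883, 0.468, 0.003], [0.468, 0.883, 0.001], [-0.002, 0.003, -1.0]]
force: [-0.4, 0.1, 0.2]
opening: 0.573
grasp_force: 0.0
```

```bash
python3 go.py .5163 .1041 .19 3
python3 - <<'E'
from h import *
for n in("top","scene"):
    imaging.capture(n)
    for r in finder.recognise(n,"chip_b"): print(n,round(r["confidence"],2),np.round(r["at"],3))
E
```

```text
t 6.6 pos [0.4679 0.3514 0.1903] yaw 62.1 F [-0.41  0.06  0.19] op 0.573 gf 0.0
ROW [-0.1586, -0.1958, 0.0001, 0.2, 0.0, 59.1] rows 8.2
top 0.7 [0.514 0.112 0.036]
top 0.64 [0.72  0.302 0.019]
top 0.6 [0.293 0.197 0.025]
scene 0.68 [0.511 0.095 0.036]
scene 0.68 [0.294 0.188 0.014]
scene 0.66 [0.714 0.295 0.016]
```

To row units: -0.196 m is -0.392, -0.025 m is -0.05, 56 degrees is 0.9333.

play_rows(
  motion=[
    [[-0.04,-0.05,0,0,0,0.1167],[-0.08,-0.1,0,0,0,0.2333],[-0.13,-0.16,0,0,0,0.35],[-0.18,-0.22,0,0,0,0.4667],[-0.23,-0.28,0,0,0,0.5833],[-0.27,-0.33,0,0,0,0.7],[-0.3,-0.37,0,0,0,0.8167],[-0.317,-0.392,0,0,0,0.9333]],
  ],
)

```text
time_s: 7.47
position: [0.5155, 0.1007, 0.1874]
tcp_rot: [[-0.097, 0.995, -0.003], [0.995, 0.097, -0.001], [-0.0, -0.003, -1.0]]
force: [1.0, 0.8, 0.0]
opening: 0.574
grasp_force: 0.0
```

```bash
python3 go.py .5163 .1041 .06 3
```

```text
t 7.47 pos [0.5155 0.1007 0.1874] yaw 5.6 F [0.97 0.77 0.01] op 0.574 gf 0.0
ROW [0.0033, 0.0015, 0.1274, -0.2, 0.0, 2.6] rows 3.1
```

To row units: 0.13 m is 0.26, 0.12 m is 0.24, 2.6 degrees is 0.0433.

play_rows(
  motion=[
    [[0,0,0.06,0,0,0.0167],[0,0,0.14,0,0,0.0433],[0,0,0.2,0,0,0.0433],[0,0,0.24,0,0,0.0433],[0,0,0.26,0,0,0.0433],[0,0,0.26,0,0,0.0433],[0,0,0.26,0,0,0.0433]],
  ],
)

```text
time_s: 8.05
position: [0.5154, 0.1038, 0.0582]
tcp_rot: [[-0.061, 0.998, -0.002], [0.998, 0.061, 0.0], [0.0, -0.002, -1.0]]
force: [0.1, -1.1, -0.5]
opening: 0.572
grasp_force: 0.0
```

```bash
python3 go.py .5163 .1041 .038 3
```

```text
t 8.05 pos [0.5154 0.1038 0.0582] yaw 3.5 F [ 0.09 -1.05 -0.54] op 0.572 gf 0.0
ROW [0.0003, 0.001, 0.0202, -0.1, -0.0, 0.5] rows 0.5
```

To row units: 0.02 m is 0.04, 0.001 m is 0.002.

play_rows(
  motion=[
    [[0,0.002,0.02,0,0,0],[0,0.002,0.04,0,0,0],[0,0.002,0.04,0,0,0],[0,0.002,0.04,0,0,0]],
  ],
)

```text
time_s: 8.38
position: [0.5165, 0.1039, 0.0387]
tcp_rot: [[-0.061, 0.998, -0.0], [0.998, 0.061, 0.0], [0.0, -0.0, -1.0]]
force: [-0.6, -0.5, 0.5]
opening: 0.575
grasp_force: 0.0
```

play_rows(
  motion=[
    [[0,0,0,0,0,0],[0,0,0,0,0,0],[0,0,0,0,0,0],[0,0,0,0,0,0],[0,0,0,0,0,0],[0,0,0,0,0,0]],
  ],
  fingers=0.015,
)

```text
time_s: 8.88
position: [0.5168, 0.1038, 0.0391]
tcp_rot: [[-0.06, 0.998, 0.0], [0.998, 0.06, -0.0], [-0.0, 0.0, -1.0]]
force: [0.1, 0.8, 1.5]
opening: 0.273
grasp_force: 29.9
```

To row units: -0.11 m is -0.22, -0.1 m is -0.2, -26 degrees is -0.4333.

play_rows(
  motion=[
    [[0,0,-0.06,0,0,0],[0,0,-0.14,0,0,0],[0,0,-0.2,0,0,0],[0,0,-0.22,0,0,0],[0,0,-0.22,0,0,-0.0833],[0,0,-0.22,0,0,-0.2],[0,0,-0.22,0,0,-0.3167],[0,0,-0.22,0,0,-0.4333]],
  ],
)

```text
time_s: 9.55
position: [0.5161, 0.1038, 0.1484]
tcp_rot: [[-0.497, 0.868, -0.001], [0.868, 0.497, -0.0], [0.0, -0.001, -1.0]]
force: [-0.5, 0.5, 0.4]
opening: 0.271
grasp_force: 29.9
```

```bash
python3 go.py .467 .353 .15 62
```

```text
t 9.55 pos [0.5161 0.1038 0.1484] yaw 29.8 F [-0.48  0.52  0.45] op 0.271 gf 29.9
ROW [0.2407, 0.0813, -0.0016, -0.0, -0.0, -32.2] rows 6.1
```

To row units: 0.241 m is 0.482, 0.23 m is 0.46, -32 degrees is -0.5333.

play_rows(
  motion=[
    [[0.06,0.02,0,0,0,-0.0833],[0.13,0.044,0,0,0,-0.1833],[0.2,0.068,0,0,0,-0.2833],[0.27,0.092,0,0,0,-0.3833],[0.34,0.116,0,0,0,-0.4667],[0.41,0.14,0,0,0,-0.5333],[0.46,0.156,0,0,0,-0.5333],[0.482,0.162,0,0,0,-0.5333]],
  ],
)

```text
time_s: 10.22
position: [0.4672, 0.3567, 0.1481]
tcp_rot: [[-0.88, 0.475, -0.001], [0.475, 0.88, 0.001], [0.001, 0.0, -1.0]]
force: [0.9, -0.4, -1.0]
opening: 0.273
grasp_force: 29.9
```

To row units: 0.075 m is 0.15, 0.065 m is 0.13.

play_rows(
  motion=[
    [[0,0,0.04,0,0,0],[0,0,0.1,0,0,0],[0,0,0.13,0,0,0],[0,0,0.15,0,0,0],[0,0,0.15,0,0,0]],
  ],
)

```text
time_s: 10.63
position: [0.4671, 0.352, 0.0712]
tcp_rot: [[-0.878, 0.478, -0.005], [0.478, 0.878, -0.003], [0.003, -0.005, -1.0]]
force: [-0.7, -1.3, 0.2]
opening: 0.267
grasp_force: 29.9
```

play_rows(
  motion=[
    [[0,0,0,0,0,0],[0,0,0,0,0,0],[0,0,0,0,0,0],[0,0,0,0,0,0],[0,0,0,0,0,0]],
  ],
  fingers=0.042,
)

```text
time_s: 11.05
position: [0.4692, 0.3537, 0.0748]
tcp_rot: [[-0.878, 0.478, 0.002], [0.478, 0.878, 0.001], [-0.001, 0.001, -1.0]]
force: [0.6, 0.0, -0.8]
opening: 0.469
grasp_force: 0.0
```

To row units: -0.2 m is -0.4, -0.18 m is -0.36.

play_rows(
  motion=[
    [[0,0,-0.06,0,0,0],[0,0,-0.14,0,0,0],[0,0,-0.22,0,0,0],[0,0,-0.3,0,0,0],[0,0,-0.36,0,0,0],[0,0,-0.4,0,0,0],[-0.06,-0.06,-0.4,0,0,0],[-0.12,-0.12,-0.4,0,0,0]],
  ],
  fingers=0.05,
)

```text
time_s: 11.72
position: [0.4928, 0.2748, 0.2767]
tcp_rot: [[-0.881, 0.473, 0.006], [0.473, 0.881, 0.002], [-0.004, 0.005, -1.0]]
force: [0.7, -0.7, -0.4]
opening: 0.574
grasp_force: 0.0
```

```bash
python3 go.py .397 -.159 .27 62
python3 - <<'E'
from h import *
c=imaging.capture("top"); f=c["frame"]
for r in finder.recognise("top","mark"): print(round(r["confidence"],2),np.round(r["at"],4))
hsv=cv2.cvtColor(f,cv2.COLOR_RGB2HSV).astype(int); H,S,V=hsv[...,0],hsv[...,1],hsv[...,2]
m=(H>95)&(H<130)&(S>40); m[:235]=0;m[275:]=0;m[:,:290]=0;m[:,330:]=0
q=np.argwhere(m)[:,::-1]; 
if len(q)>5:
    (cx,cy),ax,_=cv2.fitEllipse(q.astype(np.float32)); print(len(q),cx,cy,ax,ray(c,cx,cy,.018))
cv2.imwrite("pics/t2.png",cv2.resize(f[220:300,170:360,::-1],None,fx=4,fy=4,interpolation=2))
E
```

```text
t 11.72 pos [0.4928 0.2748 0.2767] yaw 61.8 F [ 0.67 -0.67 -0.4 ] op 0.574 gf 0.0
ROW [-0.1208, -0.4275, 0.0052, 0.3, 0.3, -0.2] rows 10.7
0.85 [0.5268 0.0792 0.0184]
48 309.5749816894531 255.67897033691406 (12.658304214477539, 12.901078224182129) [0.51092617 0.10702386 0.018     ]
```

View pics/t2.png

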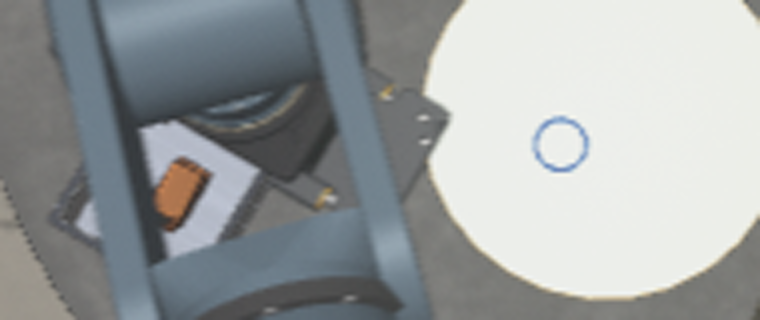

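Ring centre is at (560,145) in the crop, i.e. world (0.511, 0.107), which is 35 mm from the stone's centre as expected. A chip shows in the bin at (180,193) and the stone is clear. On to the probe.

To row units: -0.3 m is -0.6, -0.265 m is -0.53, -8 degrees is -0.1333.

play_rows(
  motion=[
    [[-0.02,-0.07,0,0,0,-0.0333],[-0.04,-0.146,0,0,0,-0.0667],[-0.062,-0.224,0,0,0,-0.1],[-0.084,-0.3,0,0,0,-0.1333],[-0.106,-0.378,0,0,0,-0.1333],[-0.128,-0.456,0,0,0,-0.1333],[-0.148,-0.53,0,0,0,-0.1333],[-0.168,-0.6,0,0,0,-0.1333]],
  ],
  fingers=0.065,
)

```text
time_s: 12.48
position: [0.4219, -0.0313, 0.2742]
tcp_rot: [[-0.937, 0.351, 0.001], [0.351, 0.937, 0.0], [-0.001, 0.0, -1.0]]
force: [0.0, -0.3, -0.1]
opening: 0.747
grasp_force: 0.0
```

```bash
python3 go.py .397 -.159 .27 70
python3 - <<'E'
from h import *
c=imaging.capture("top"); f=c["frame"]
for r in finder.recognise("top","chip_b"): print(round(r["confidence"],2),np.round(r["at"],3))
cv2.imwrite("pics/bin.png",cv2.resize(f[235:310,170:260,::-1],None,fx=6,fy=6,interpolation=2))
E
```

```text
t 12.48 pos [ 0.4219 -0.0313  0.2742] yaw 69.5 F [ 0.02 -0.33 -0.09] op 0.747 gf 0.0
ROW [-0.0215, -0.1283, 0.0042, 0.0, 0.0, -0.5] rows 3.1
0.69 [0.291 0.196 0.023]
0.6 [0.466 0.356 0.049]
0.54 [0.718 0.303 0.022]
```

View pics/bin.png

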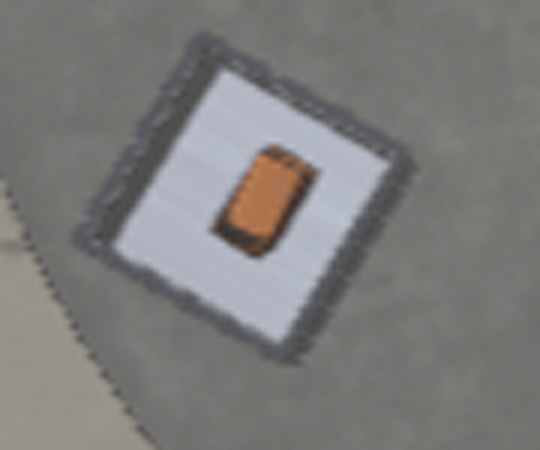

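The two chips are neatly stacked in the bin (at (265,200) in the crop, top at z≈0.049).

To row units: -0.128 m is -0.256, 0.055 m is 0.11.

play_rows(
  motion=[
    [[-0.014,-0.08,0,0,0,0],[-0.026,-0.16,0,0,0,0],[-0.036,-0.22,0,0,0,0],[-0.043,-0.256,0,0,0,0],[-0.043,-0.256,0,0,0,0],[-0.043,-0.256,0.04,0,0,0],[-0.043,-0.256,0.09,0,0,0],[-0.043,-0.256,0.11,0,0,0]],
  ],
)

```text
time_s: 13.25
position: [0.3973, -0.1551, 0.217]
tcp_rot: [[-0.937, 0.35, -0.002], [0.35, 0.937, 0.003], [0.003, 0.002, -1.0]]
force: [-0.4, 1.1, -1.1]
opening: 0.749
grasp_force: 0.0
```

```bash
python3 go.py .397 -.159 .157 70
python3 - <<'E'
from h import *
c=imaging.capture("scene"); f=c["frame"]; 
for z in(.18,.22): print(proj(c,[.397,-.159,z]))
cv2.imwrite("pics/g.png",cv2.resize(f[230:410,260:440,::-1],None,fx=3.3,fy=3.3))
E
```

```text
t 13.25 pos [ 0.3973 -0.1551  0.217 ] yaw 69.5 F [-0.4   1.09 -1.06] op 0.749 gf 0.0
ROW [-0.0013, -0.0038, 0.06, 0.1, -0.2, -0.5] rows 1.4
[332.75863112 292.12524584]
[333.61795279 269.44733235]
```

View pics/g.png

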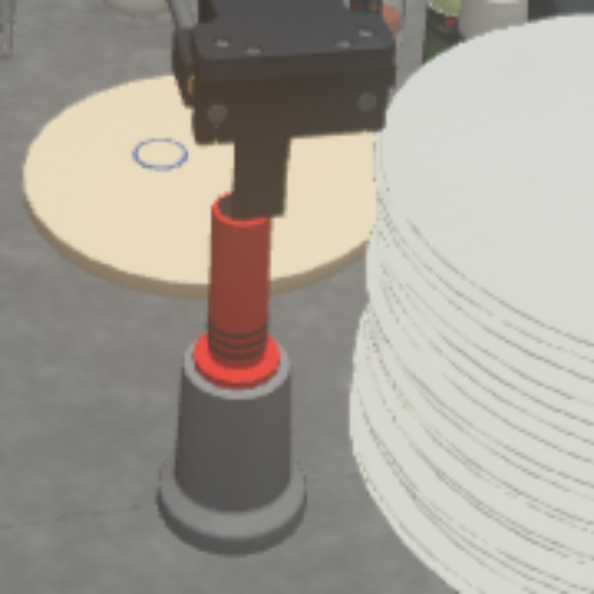

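```bash
python3 - <<'E'
from h import *
c=imaging.capture("scene"); s=bot.read_state(); p=np.asarray(s["position"]);R=np.asarray(s["tcp_rot"]); print(p)
crop=lambda X:((proj(c,X)-[260,230])*3.3).round(1)
for y in(-.0325,-.0475): 
    for x in(-.0095,.0095): print(y,x,crop(p+R@[x,y,.017]))
E
python3 go.py .397 -.159 .157 70
```

```text
[ 0.3971068  -0.15500874  0.21732522]
-0.0325 -0.0095 [273.5 203. ]
-0.0325 0.0095 [230.3 206.7]
-0.0475 -0.0095 [281.2 223.3]
-0.0475 0.0095 [237.3 227.2]
t 13.35 pos [ 0.3971 -0.155   0.2173] yaw 69.5 F [ 0.02 -0.65  0.14] op 0.748 gf 0.0
ROW [-0.0016, -0.0039, 0.0603, 0.1, -0.3, -0.5] rows 1.4
```

To row units: 0.06 m is 0.12, -0.004 m is -0.008.

play_rows(
  motion=[
    [[-0.003,-0.008,0.03,0,0,0],[-0.003,-0.008,0.07,0,0,0],[-0.003,-0.008,0.1,0,0,0],[-0.003,-0.008,0.12,0,0,0],[-0.003,-0.008,0.12,0,0,0],[-0.003,-0.008,0.12,0,0,0]],
  ],
)

```text
time_s: 13.85
position: [0.3986, -0.1611, 0.1593]
tcp_rot: [[-0.937, 0.35, 0.0], [0.35, 0.937, 0.0], [-0.0, 0.0, -1.0]]
force: [0.1, 0.1, -0.7]
opening: 0.749
grasp_force: 0.0
```

play_rows(
  motion=[
    [[0,0,0,0,0,0],[0,0,0,0,0,0],[0,0,0,0,0,0],[0,0,0,0,0,0],[0,0,0,0,0,0],[0,0,0,0,0,0],[0,0,0,0,0,0],[0,0,0,0,0,0]],
  ],
  fingers=0.018,
)

```text
time_s: 14.52
position: [0.3981, -0.1614, 0.1589]
tcp_rot: [[-0.936, 0.352, 0.0], [0.352, 0.936, 0.001], [0.0, 0.001, -1.0]]
force: [1.7, 2.8, 1.4]
opening: 0.316
grasp_force: 30.4
```

```bash
python3 go.py .397 -.159 .255 69.5
```

```text
t 14.52 pos [ 0.3981 -0.1614  0.1589] yaw 69.4 F [1.74 2.78 1.4 ] op 0.316 gf 30.4
ROW [0.0019, 0.002, -0.0961, 0.1, -0.0, -0.1] rows 2.3
```

To row units: -0.1 m is -0.2, -0.095 m is -0.19.

play_rows(
  motion=[
    [[0,0,-0.01,0,0,0],[0,0,-0.03,0,0,0],[0,0,-0.06,0,0,0],[0,0,-0.096,0,0,0],[0,0,-0.132,0,0,0],[0,0,-0.166,0,0,0],[0,0,-0.19,0,0,0],[0,0,-0.2,0,0,0]],
  ],
)

```text
time_s: 15.18
position: [0.3984, -0.1625, 0.2606]
tcp_rot: [[-0.937, 0.35, 0.002], [0.35, 0.937, -0.003], [-0.003, -0.002, -1.0]]
force: [0.3, 0.3, -1.3]
opening: 0.314
grasp_force: 30.4
```

```bash
python3 go.py .511 .107 .26 69.5
python3 - <<'E'
from h import *
c=imaging.capture("scene"); f=c["frame"]
cv2.imwrite("pics/h.png",cv2.resize(f[200:400,260:430,::-1],None,fx=3,fy=3))
E
```

```text
t 15.18 pos [ 0.3984 -0.1625  0.2606] yaw 69.5 F [ 0.28  0.33 -1.31] op 0.314 gf 30.4
ROW [-0.011, 0.2919, 0.0001, -0.1, 0.2, -0.0] rows 7.0
```

View pics/h.png

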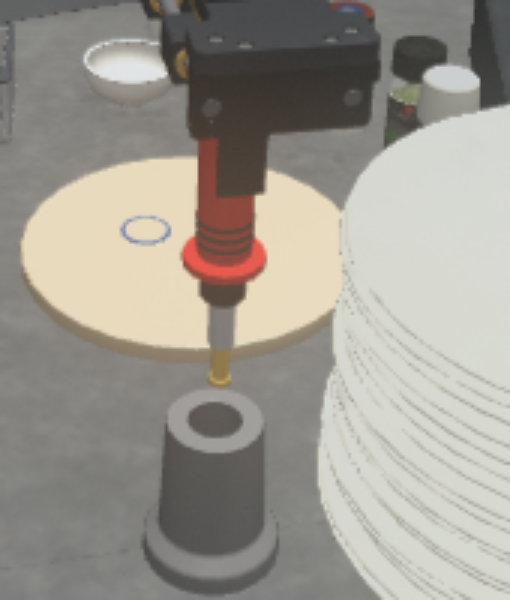

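The probe hangs clear and upright, tip at crop (219,381). I check the foot's offset from the TCP.

Run:
```python
from h import *
c=imaging.capture("scene"); p=np.asarray(bot.read_state()["position"]); z=p[2]-.0689-.075
w=ray(c,260+219.5/3-.5,200+384/3-.5,z); print("tcp",p,"foot by pixel",w, "px of tcp axis",(proj(c,[p[0],p[1],z])-[260,200])*3)
for a,zz in(((224,258),.093+p[2]-.1589),): print(ray(c,260+a[0]/3-.5,200+a[1]/3-.5,zz))
print(ray(c,260+146/3-.5,200+230/3-.5,.018),"mark in scene")
for r in finder.recognise("scene","foot")+finder.recognise("scene","mark"): print(r["confidence"],np.round(r["at"],4))
```

```text
tcp [ 0.39817199 -0.16221735  0.25953153] foot by pixel [ 0.3970156  -0.16247523  0.11563153] px of tcp axis [219.63487101 381.51365855]
[ 0.39709774 -0.16193836  0.19363153]
[0.50904826 0.10871802 0.018     ] mark in scene
0.82 [0.5047 0.0644 0.0166]
```

To row units: 0.255 m is 0.51, 0.225 m is 0.45.

play_rows(
  motion=[
    [[0,0.03,0,0,0,0],[-0.004,0.09,0,0,0,0],[-0.008,0.16,0,0,0,0],[-0.01,0.234,0,0,0,0],[-0.014,0.308,0,0,0,0],[-0.016,0.38,0,0,0,0],[-0.018,0.45,0,0,0,0],[-0.02,0.51,0,0,0,0]],
  ],
)

```text
time_s: 16.05
position: [0.4965, 0.0757, 0.2574]
tcp_rot: [[-0.937, 0.35, -0.003], [0.35, 0.937, 0.0], [0.003, -0.001, -1.0]]
force: [-0.5, -0.7, -0.6]
opening: 0.312
grasp_force: 30.4
```

To row units: 0.075 m is 0.15, -0.001 m is -0.002.

play_rows(
  motion=[
    [[-0.002,0.04,0.02,0,0,0],[-0.002,0.064,0.06,0,0,0],[-0.002,0.074,0.11,0,0,0],[-0.002,0.074,0.14,0,0,0],[-0.002,0.074,0.15,0,0,0],[-0.002,0.074,0.15,0,0,0],[-0.002,0.074,0.15,0,0,0],[-0.002,0.074,0.15,0,0,0]],
  ],
)

```text
time_s: 16.72
position: [0.5114, 0.1074, 0.1845]
tcp_rot: [[-0.936, 0.351, 0.002], [0.351, 0.936, -0.0], [-0.001, 0.0, -1.0]]
force: [0.5, -0.3, -2.1]
opening: 0.316
grasp_force: 30.4
```

```bash
python3 go.py .511 .107 .169 69.5
python3 - <<'E'
from h import *
c=imaging.capture("scene"); f=c["frame"]; u,v=map(int,proj(c,[.511,.107,.03])); print(u,v)
cv2.imwrite("pics/k.png",cv2.resize(f[v-50:v+30,u-50:u+50,::-1],None,fx=6,fy=6,interpolation=2))
for r in finder.recognise("scene","foot"): print(r["confidence"],np.round(r["at"],4))
E
```

```text
t 16.72 pos [0.5114 0.1074 0.1845] yaw 69.4 F [ 0.51 -0.27 -2.14] op 0.316 gf 30.4
ROW [0.0002, -0.0006, 0.0155, 0.0, 0.1, -0.1] rows 0.4
309 271
0.6 [0.5069 0.1072 0.055 ]
```

View pics/k.png

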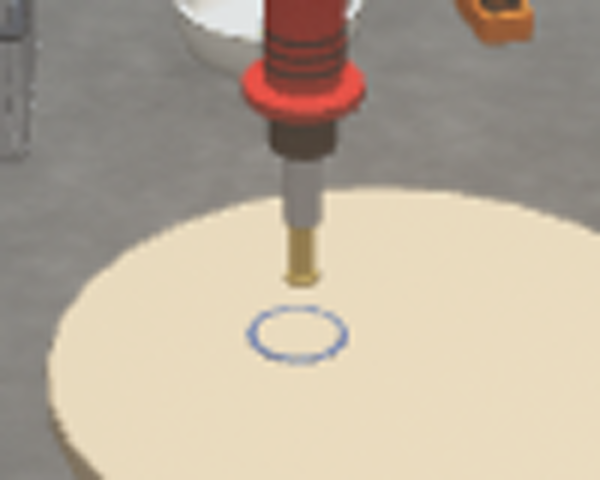

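The tip (302,281) is about over the ring's centre (298,335), 23 mm up. Lowering it gently.

To row units: 0.02 m is 0.04, 0.019 m is 0.038.

play_rows(
  motion=[
    [[0.002,0,0.01,0,0,0],[0.002,0,0.022,0,0,0],[0.002,0,0.032,0,0,0],[0.002,0,0.038,0,0,0],[0.002,0,0.04,0,0,0],[0.002,0,0.04,0,0,0],[0.002,0,0.04,0,0,0],[0.002,0,0.04,0,0,0]],
  ],
)

```text
time_s: 17.48
position: [0.5099, 0.1081, 0.1639]
tcp_rot: [[-0.936, 0.351, 0.0], [0.351, 0.936, -0.0], [-0.0, 0.0, -1.0]]
force: [0.5, -0.2, -2.2]
opening: 0.314
grasp_force: 30.4
```

To row units: 0.005 m is 0.01, 0.004 m is 0.008.

play_rows(
  motion=[
    [[0,0,0.002,0,0,0],[0,0,0.004,0,0,0],[0,0,0.006,0,0,0],[0,0,0.008,0,0,0],[0,0,0.01,0,0,0],[0,0,0.01,0,0,0],[0,0,0.01,0,0,0],[0,0,0.01,0,0,0]],
  ],
)

```text
time_s: 18.15
position: [0.51, 0.1081, 0.159]
tcp_rot: [[-0.936, 0.351, 0.001], [0.351, 0.936, 0.0], [-0.0, 0.0, -1.0]]
force: [-0.8, 0.4, 2.0]
opening: 0.309
grasp_force: 30.4
```

Run:
```python
from h import *
a=[]
for i in range(6):
    imaging.capture("scene"); s=bot.read_state(); a.append([*s["position"],s["force"][2]])
print(np.round(a,4), np.mean(a,0).round(4))
```

```text
[[ 0.51    0.1081  0.159   1.8534]
 [ 0.5099  0.1082  0.159   2.1257]
 [ 0.5099  0.1081  0.1589 -0.2578]
 [ 0.5099  0.1082  0.1589  0.9924]
 [ 0.5099  0.1082  0.1589  1.0197]
 [ 0.5099  0.1082  0.1589  0.3211]] [0.5099 0.1082 0.1589 1.0091]
```

To row units: 0.003 m is 0.006, 0.001 m is 0.002.

play_rows(
  motion=[
    [[0,0,0.002,0,0,0],[0,0,0.004,0,0,0],[0,0,0.006,0,0,0],[0,0,0.006,0,0,0],[0,0,0.006,0,0,0],[0,0,0.006,0,0,0],[0,0,0.006,0,0,0],[0,0,0.006,0,0,0]],
  ],
)

```text
time_s: 19.12
position: [0.5099, 0.1081, 0.1559]
tcp_rot: [[-0.936, 0.351, 0.0], [0.351, 0.936, 0.0], [-0.0, 0.0, -1.0]]
force: [1.0, 0.1, 2.6]
opening: 0.317
grasp_force: 30.4
```

Run:
```python
from h import *
a=[]
for i in range(16):
    c=imaging.capture("scene"); s=bot.read_state(); a.append([*s["position"],s["force"][2]])
print(np.mean(a,0).round(4),np.std(a,0).round(4),s["grasp_force"],s["time_s"]); f=c["frame"]; u,v=map(int,proj(c,[.511,.107,.03]))
cv2.imwrite("pics/k2.png",cv2.resize(f[v-50:v+30,u-50:u+50,::-1],None,fx=6,fy=6,interpolation=2))
```

```text
[0.5098 0.1081 0.1558 2.2676] [0.     0.     0.     0.3694] 30.39914163557114 19.9167
```

View pics/k2.png

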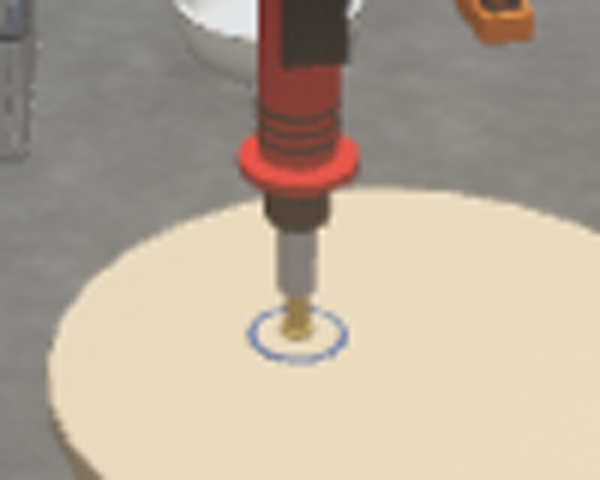

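The tip stands centred in the ring (297,335), pressed with about 3.6 N, upright and still held.

```bash
python3 -c "
from rig import bot
print(bot.hand_in())"
```

```text
the job is handed in; nothing more can be done
None
```

I handed the job in with both chips released in the bin and the gripper still holding the probe upright in the blue ring, pressed about 6 mm in at roughly 3.6 N; the hand-in call returned no verdict.

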